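Wedge the rocking slide cabinet steady

TASK

The slide cabinet rocks because its front-left foot (the corner by the drawers, next to the wedge) is worn short: with the outside of the fingers, push the wedge along the desk, thin end first, under that foot until it is snug and the cabinet no longer rocks, but not so far that the cabinet is jacked up out of level. Prove it by pressing firmly straight down with a fingertip on the cabinet's top above that foot; if it still dips, push the wedge a little further and press again, then take the hand clear of everything. Never pinch or lift the wedge or the cabinet, do not shove the cabinet out of its place, and leave the mug, the bottle and the slide box alone.

Things in the scene. Friction and masses are not known exactly. Their poses are not given: they have to be found in the camera images.
- cabinet: Slide cabinet, 1.8 to 2.9 kg: white steel case, grey top, three shut grey drawers in front; 240 mm deep (x), 210 wide (y), top face 144 mm above the desk, case underside 22 mm. Origin: on the desk under its middle; +x from drawer front to back, +y to the left of someone facing the drawers, +z up. Level at rest on three good 22 mm feet; black square feet 26 mm, centred at x = +-95, y = +-80 mm.
- short_foot (a point): Point at desk height under the middle of the worn front-left foot (x = -95, y = +80 mm on the cabinet): where the wedge must go. The foot, 26 by 26 mm, sides parallel to the cabinet's, hangs 5 to 9 mm above the desk (untold, differs each time). Jacking it up takes 10 to 16 N; a wedge pushed with over 8 N rather slides the whole cabinet along. The point moves with the cabinet.
- loose_corner (a point): Point on the cabinet's flat top, 144 mm above the desk, exactly above the middle of the short foot: the place to press. Unwedged, 2 to 3.5 N here tips the cabinet until that foot meets the desk (2 to 4 degrees); let go, it comes back level. Firm test: 6 N or more, kept up for half a second within 35 mm of this point; 10 to 20 N does no harm.
- wedge: Grey plastic wedge on the desk left of the cabinet, 60 g: 120 mm long (x), 40 wide (y), 2 mm thick at the thin end (x = +60 mm), rising evenly to 18 mm at the thick end (x = -60), an upright face to push on. Origin: middle of its underside. The thin end starts 50 to 130 mm from the short foot, roughly facing it. It slides with under 1 N; on meeting the foot the force rises; 3 to 5 N sets it snug.
- mug: White mug, 80 mm across, 95 mm high, in front of the cabinet; not part of the job. Origin at the centre of its underside.
- oil_bottle: Small amber dropper bottle, 32 mm across, 75 mm high, to the left of the cabinet's rear half; not part of the job. Origin at the centre of its underside.
- slide_box: Closed white plastic slide box, 85 by 100 mm, 30 mm high, on the desk farther to the left and back; not part of the job. Origin at the centre of its underside.
Mind the look-alikes: they are no part of the job. Several things have the shape of the wedge; the one meant has the colours described above.

How it is judged:
By the outcome, as a careful person would: the job done as asked, in the order asked, and still so for the second after the job is handed in, with the robot touching nothing.
It also fails if it takes over 48 s, if anything falls off the work surface, if the arm or the gripper's body presses on something with over 40 N, if the wrist force passes 120 N, or if a joint passes its speed limit or range.

ROBOT

A 6-joint arm with a two-finger parallel gripper is mounted at the origin on the work surface. World frame = base frame: x ahead of the robot, y to its left, z up, the work surface at z = 0. Lengths are in m, angles in rad, forces in N, time in s.
With the tool pointing down it reaches from about 0.375 to 0.9 m from the base axis. Payload 3.1 kg.
Tool frame: the origin (TCP) lies between the finger pads; the fingertips stand 11 mm ahead of it and the grasp point (between the pads) lies 8 mm behind it; z points along the fingers, y is the direction in which the jaws open and shut (so a half turn about z gives the same grasp; the last joint's range is limited). The gripper opens to 85 mm and grips with 20 to 120 N. Pads are 22 mm wide; open, the fingers measure 114 mm over their backs; the gripper's body (76 mm by 85 mm) begins 54 mm behind the grasp point. The pads swing forward as they close: fully open they stand 13 mm farther back than shut.
Start: joints at [1.163, 0.527, 1.433, -0, 1.181, -0.178], TCP at [0.142, 0.609, 0.242] pointing down, gripper open.
Joint ranges: [-3.08, 3.08], [-0.75, 2.2], [0.22, 2.44], [-1.43, 4.57], [0, 2.65], [-2.85, 2.85]. Speed limits (rad/s): [2.79, 2.79, 3.14, 3.14, 3.14, 3.14].

INTERFACE

Orientations are given as a unit quaternion [x, y, z, w].
In Python, from station import manip gives the robot as it stands.
- The arm moves only by the tool move_arm, never from a script. Its argument "deltas" is a list of rows, each a list of 5 numbers: the shift along the tool's x, y, z in units of 40 cm (1.0 is 40 cm), then the turn about the tool's z in units of 0.5 rad (1.0 is 0.5 rad), then the opening in per cent of the stroke, from 0 (shut) to 100 (fully open). In form: [[x, y, z, twist, grip], ...]. A call has exactly 8 rows; each row is the pose to reach, as a shift and turn from the pose commanded when the call began, along the tool's axes at that moment; what a row does not reach only later rows make up. A row lasts 1/12 s, in which the tool goes at most 41.7 mm and 7.16 degrees, less where a joint would pass 70% of its speed; a pose out of reach is approached as far as the arm can. A call with a number of a shift or a turn outside -1 to 1 is refused whole. A call with a gripper value outside its range is refused whole. The fingers move at their own pace and stop on an object; "force" is the grip in N (left out, the last holds). Time passes only in rows, so rows that repeat a pose let the fingers close, or fill a call up. It gives the time, the measured TCP pose, the force and the opening at its end, in the units of the state.
- manip.sense(): the state, without advancing time (a new reading comes with each control period).
- manip.snapshot(name): name is "side" or "top"; returns (picture, depth): 400x640x3 uint8, red, green, blue; 400x640 float32, m along the optical axis (not along the pixel's ray), 0 where there is no reading.
- manip.get_calibration(name): a dict with "vfov" (degrees; the focal length in pixels is half the picture's height over the tangent of half this angle, whatever the lens; pixels are square), "cx", "cy" (the principal point, pixels), "pose" (4x4, takes a point from camera to world coordinates). Camera axes: x right, y down, z forward; pixel columns grow to the right and rows downward; lengths in m; the calibration is good to about 2 mm. A picture is of the moment at which its call begins. get_calibration takes no time and is no camera call.
- manip.sign_off(): hands the job in, once; it reports no verdict.
The state is a dict: "t": time; "q": joint angles; "qd": joint speeds; "tau": joint torques, N m; "tcp_pos": TCP position; "tool_rot": TCP orientation; "force": force on the tool from outside, world axes, zero at the start; "ft_torque": the same for the moment, N m; "finger_gap": opening from 0.0 (shut) to 1.0 (fully open).
Only numpy, scipy, OpenCV 4.12 (cv2) and the standard library are available. Lean on these libraries where they do the work, as an engineer would, in place of code of your own. Each camera call takes 0.05 s, during which the arm holds its last target.

## Working session

There is one attempt and no reset: what is moved stays moved. The work goes in short steps, Python scripts to look and compute and a tool call to move; the robot and the scene stay as the last step left them, time stands still between calls to the robot, and variables do not carry over. Pictures are saved under pics/ and viewed, and the job is handed in when it is done.

Besides the shell and the picture viewer there is one more tool, called by a JSON object that holds its "fn" and its "kwargs". move_arm: Moves the arm, as the interface text tells. Its arguments: {"type":"object","properties":{"deltas":{"type":"array","items":{"type":"array","items":{"type":"number"}}},"force":{"type":"number"}},"required":["deltas"]}

```bash
mkdir -p pics; ls; cat > h.py <<'E'
import numpy as np, cv2
from station import manip
def snap(n,out):
    im,d=manip.snapshot(n)
    cv2.imwrite('pics/'+out+'.png',im[:,:,::-1]); np.savez('pics/'+out+'.npz',im=im,d=d)
    return im,d
def cal(n):
    c=manip.get_calibration(n); f=200/np.tan(np.radians(c['vfov'])/2); return f,c['cx'],c['cy'],np.array(c['pose'])
def ray(n,u,v,z):
    f,cx,cy,T=cal(n); d=T[:3,:3]@np.array([(u-cx)/f,(v-cy)/f,1]); o=T[:3,3]; return o+d*(z-o[2])/d[2]
def dep(n,u,v,d):
    f,cx,cy,T=cal(n); return T[:3,:3]@(d*np.array([(u-cx)/f,(v-cy)/f,1]))+T[:3,3]
def proj(n,p):
    f,cx,cy,T=cal(n); q=T[:3,:3].T@(np.array(p)-T[:3,3]); return q[:2]/q[2]*f+[cx,cy]
E
python3 - <<'E'
from h import *
for n in ['side','top']:
    snap(n,n+'0'); f,cx,cy,T=cal(n); print(n,f,cx,cy,T.round(3).tolist(), manip.get_calibration(n).keys())
s=manip.sense(); print({k:np.round(v,3).tolist() for k,v in s.items()})
E
```

```text
pics
side 480.3573142016637 322.83756998700187 192.94424362388227 [[-0.693, 0.553, -0.462, 1.072], [0.721, 0.52, -0.458, 0.567], [-0.013, -0.65, -0.759, 0.934], [0.0, 0.0, 0.0, 1.0]] dict_keys(['vfov', 'cx', 'cy', 'pose'])
top 402.53807842550515 318.8016246999209 200.00100082044224 [[0.014, -0.998, 0.069, 0.513], [-0.999, -0.016, -0.028, 0.064], [0.029, -0.069, -0.997, 0.957], [0.0, 0.0, 0.0, 1.0]] dict_keys(['vfov', 'cx', 'cy', 'pose'])
{'t': 0.1, 'q': [1.162, 0.528, 1.434, 0.0, 1.181, -0.179], 'qd': [0.0, -0.002, -0.004, 0.0, 0.001, -0.0], 'tau': [-0.0, -44.33, -17.859, -0.0, 0.004, -0.0], 'tcp_pos': [0.142, 0.608, 0.241], 'tool_rot': [0.115, 0.993, -0.001, -0.0], 'force': [-0.179, 0.294, -0.245], 'ft_torque': [-0.004, 0.04, -0.045], 'finger_gap': 1.001}
```

View pics/side0.png

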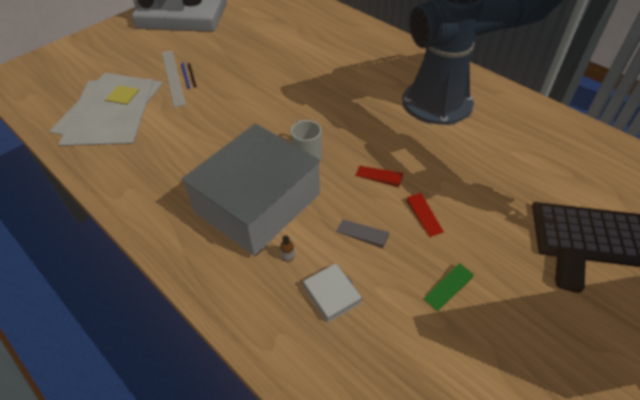

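View pics/top0.png

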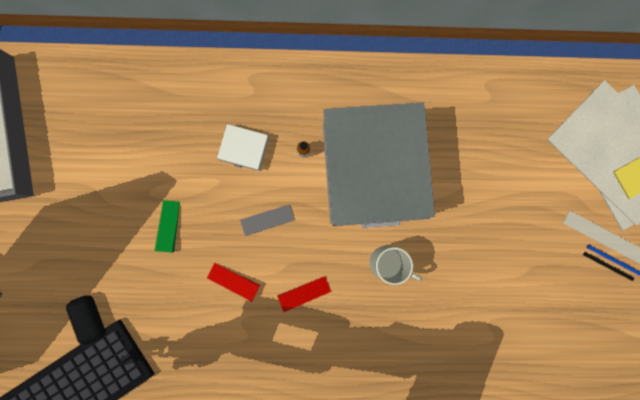

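The side view shows the cabinet at (255,185), the grey wedge at (363,233) and the bottle at (287,248). In the top view the cabinet's front-left top corner is at (331,224) and the wedge is at (267,220). The red and green wedges are look-alikes.

```bash
cat > meas.py <<'E'
from h import *
import sys
tag=sys.argv[1] if len(sys.argv)>1 else None
def pts(n,name):
    z=np.load('pics/'+name+'.npz'); im,d=z['im'],z['d']; f,cx,cy,T=cal(n)
    v,u=np.mgrid[0:400,0:640]; c=np.stack([(u-cx)/f*d,(v-cy)/f*d,d],-1)
    return im,d,c@T[:3,:3].T+T[:3,3]
E
python3 - <<'E'
from meas import *
for n in ['top','side']:
    im,d,P=pts(n,n+'0')
    print('desk z', np.median(P[330:390,480:600,2]) , (d==0).mean())
    # cabinet top
    m=(abs(P[:,:,2]-.144)<.012)&(d>0)&(P[:,:,0]>.3)&(P[:,:,1]<.15)&(P[:,:,1]>-.3)
    m=m.astype(np.uint8); k,l,st,ce=cv2.connectedComponentsWithStats(m); i=1+np.argmax(st[1:,4]); print(n,'cab',st[i],P[l==i][:,2].mean())
    c=max(cv2.findContours((l==i).astype(np.uint8),0,2)[0],key=cv2.contourArea)
    w=np.array([ray(n,u,v,.144)[:2] for u,v in c[:,0]],np.float32)
    r=cv2.minAreaRect(w*1000); print(r, cv2.boxPoints(r).round(1).tolist())
    # grey low-sat blobs wedge
    hsv=cv2.cvtColor(im,cv2.COLOR_RGB2HSV)
    g=((hsv[:,:,1]<70)&(P[:,:,0]>.2)&(P[:,:,0]<.55)&(P[:,:,1]>.08)&(P[:,:,1]<.4)&(P[:,:,2]<.06)).astype(np.uint8)
    k,l,st,ce=cv2.connectedComponentsWithStats(g)
    for i in range(1,k):
        if st[i,4]<80: continue
        q=P[l==i]; c=max(cv2.findContours((l==i).astype(np.uint8),0,2)[0],key=cv2.contourArea)
        w=np.array([ray(n,u,v,.008)[:2] for u,v in c[:,0]],np.float32)
        r=cv2.minAreaRect(w*1000); print('blob',st[i],ce[i].round(1),r,cv2.boxPoints(r).round().tolist(), 'zmean',q[:,2].mean())
        A=np.c_[q[:,:2]-q[:,:2].mean(0),np.ones(len(q))]; print('  plane',np.linalg.lstsq(A,q[:,2],rcond=None)[0].round(4), np.median(im[l==i],0))
E
```

```text
desk z -0.0007255233759106416 0.00396875
top cab [  323   103   112   123 11830] 0.14317171111716706
((646.6856689453125, -79.52262115478516), (242.26766967773438, 209.44851684570312), 5.102360725402832) [[516.7000122070312, 14.0], [535.2999877929688, -194.60000610351562], [776.7000122070312, -173.10000610351562], [758.0, 35.599998474121094]]
blob [241 212  53  23 745] [264.8 221.1] ((530.9970703125, 158.59506225585938), (38.828392028808594, 120.25467681884766), 18.52395248413086) [[493.0, 209.0], [532.0, 95.0], [569.0, 108.0], [530.0, 222.0]] zmean 0.010038884757371089
  plane [-0.0473  0.1233  0.01  ] [114. 111. 109.]
desk z -0.00017190138696721036 0.0040078125
side cab [ 181  123  139  104 7354] 0.14297952262600594
((652.6445922851562, -76.34535217285156), (243.18707275390625, 215.83551025390625), 5.083020210266113) [[522.0, 20.399999618530273], [541.0999755859375, -194.60000610351562], [783.2999877929688, -173.10000610351562], [764.2000122070312, 41.900001525878906]]
blob [340 220  48  26 580] [366.  232.6] ((531.7937622070312, 159.89157104492188), (43.47306823730469, 115.09622192382812), 20.335248947143555) [[491.0, 206.0], [531.0, 98.0], [572.0, 113.0], [532.0, 221.0]] zmean 0.01050928636656764
  plane [-0.0617  0.1131  0.0105] [87. 81. 78.]
```

```bash
cat > go.py <<'E'
# usage: go.py x y z heading_of_tool_y(deg)   (world, m)
import sys; from h import *
from scipy.spatial.transform import Rotation as R
s=manip.sense(); M=R.from_quat(s['tool_rot']).as_matrix()
print('t',round(s['t'],2),'tcp',np.round(s['tcp_pos'],4),'yhead',np.degrees(np.arctan2(M[1,1],M[0,1])).round(2),'zax',M[:,2].round(3),'F',np.round(s['force'],2),'q6',s['q'][5].round(2),'gap',s['finger_gap'])
if len(sys.argv)>1:
    t=np.array([float(a) for a in sys.argv[1:4]]); d=M.T@(t-s['tcp_pos'])
    print('delta units',(d/.4).round(4), 'rows>=',np.linalg.norm(d)/.0417)
    if len(sys.argv)>4:
        h=np.radians(float(sys.argv[4])); w=np.arctan2(M[1,1],M[0,1])-h
        print('twist units',round(w/.5,4))
E
python3 go.py 0.469 0.19 0.12 5.1
```

```text
t 0.1 tcp [0.1421 0.608  0.2415] yhead 76.83 zax [-0.001 -0.002 -1.   ] F [-0.18  0.29 -0.25] q6 -0.18 gap 1.0013639372499517
delta units [-1.0339 -0.8308  0.3049] rows>= 13.054650740863833
twist units 2.504
```

{"fn": "move_arm", "kwargs": {"deltas": [[-0.6,-0.5,0.1,1,0],[-0.6,-0.5,0.1,1,0],[-0.6,-0.5,0.1,1,0],[-0.6,-0.5,0.1,1,0],[-0.6,-0.5,0.1,1,0],[-0.6,-0.5,0.1,1,0],[-0.6,-0.5,0.1,1,0],[-0.6,-0.5,0.1,1,0]]}}

```text
t: 0.77
tcp_pos: [0.3318, 0.3559, 0.2016]
tool_rot: [0.358, 0.934, -0.001, -0.0]
force: [0.0, 0.4, 0.6]
finger_gap: -0.0
```

```bash
python3 go.py 0.469 0.19 0.12 5.1
```

```text
t 0.77 tcp [0.3318 0.3559 0.2016] yhead 48.06 zax [-0.001 -0.002 -1.   ] F [0.05 0.35 0.55] q6 -0.25 gap -0.0003344931180716902
delta units [-0.5322 -0.079   0.2045] rows>= 5.52077627729213
twist units 1.4997
```

{"fn": "move_arm", "kwargs": {"deltas": [[-0.532,-0.079,0.204,1,0],[-0.532,-0.079,0.204,1,0],[-0.532,-0.079,0.204,1,0],[-0.532,-0.079,0.204,1,0],[-0.532,-0.079,0.204,1,0],[-0.532,-0.079,0.204,1,0],[-0.532,-0.079,0.204,1,0],[-0.532,-0.079,0.204,1,0]]}}

```text
t: 1.43
tcp_pos: [0.4681, 0.1927, 0.1199]
tool_rot: [0.578, 0.816, -0.001, -0.001]
force: [-0.0, -1.1, -0.6]
finger_gap: 0.003
```

```bash
python3 go.py 0.469 0.19 0.016 5.1
```

```text
t 1.43 tcp [0.4681 0.1927 0.1199] yhead 19.36 zax [-0.002 -0.    -1.   ] F [-0.02 -1.1  -0.59] q6 -0.17 gap 0.0028037864166230776
delta units [-0.0071  0.0003  0.2598] rows>= 2.4929901009453554
twist units 0.4978
```

{"fn": "move_arm", "kwargs": {"deltas": [[0,0,0.1,0.5,0],[0,0,0.17,0.5,0],[0,0,0.22,0.5,0],[0,0,0.24,0.5,0],[0,0,0.26,0.5,0],[0,0,0.26,0.5,0],[0,0,0.26,0.5,0],[0,0,0.26,0.5,0]]}}

```text
t: 2.1
tcp_pos: [0.4686, 0.1942, 0.0178]
tool_rot: [0.674, 0.739, 0.001, 0.001]
force: [0.3, -0.2, 0.0]
finger_gap: 0.001
```

```bash
python3 go.py 0.498 0.19 0.016 5.1; python3 -c "
from h import *
snap('top','top1')"
```

```text
t 2.1 tcp [0.4686 0.1942 0.0178] yhead 5.26 zax [ 0.002  0.    -1.   ] F [ 0.31 -0.22  0.02] q6 0.08 gap 0.0009563378063856059
delta units [-0.0172  0.0722  0.0047] rows>= 0.7130680899547206
twist units 0.0055
```

View pics/top1.png

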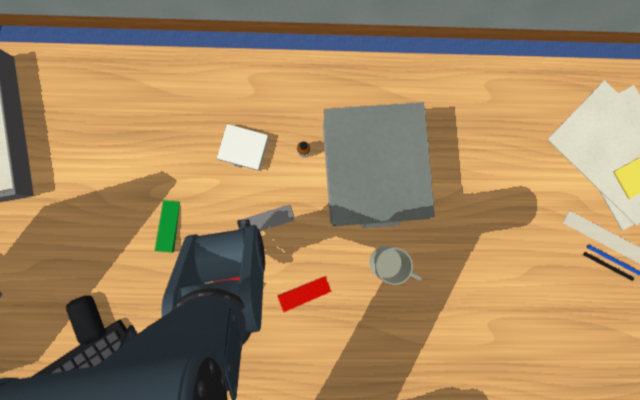

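Fingers are shut at about (255,240), just off the robot side of the wedge, with clearance all round. Next I nudge its thick end to +x to turn it square to the cabinet.

{"fn": "move_arm", "kwargs": {"deltas": [[-0.005,0.01,0.004,0,0],[-0.005,0.02,0.004,0,0],[-0.005,0.03,0.004,0,0],[-0.005,0.04,0.004,0,0],[-0.006,0.05,0.004,0,0],[-0.006,0.06,0.004,0,0],[-0.006,0.07,0.004,0,0],[-0.006,0.07,0.004,0,0]]}}

```text
t: 2.82
tcp_pos: [0.4975, 0.194, 0.0152]
tool_rot: [0.674, 0.738, 0.001, 0.001]
force: [0.1, -0.5, 0.1]
finger_gap: 0.004
```

```bash
python3 go.py 0.47 0.25 0.016 5.1; cat > wedge.py <<'E'
from meas import *
import sys
tag=sys.argv[1]
for n in ['top','side']:
    snap(n,n+tag); im,d,P=pts(n,n+tag)
    hsv=cv2.cvtColor(im,cv2.COLOR_RGB2HSV)
    g=((hsv[:,:,1]<70)&(P[:,:,0]>.42)&(P[:,:,0]<.61)&(P[:,:,1]>.02)&(P[:,:,1]<.3)&(P[:,:,2]<.022)&(hsv[:,:,2]>50)).astype(np.uint8)
    g=cv2.morphologyEx(g,cv2.MORPH_OPEN,np.ones((3,3)))
    k,l,st,ce=cv2.connectedComponentsWithStats(g)
    for i in range(1,k):
        if st[i,4]<80: continue
        c=max(cv2.findContours((l==i).astype(np.uint8),0,2)[0],key=cv2.contourArea)
        w=np.array([ray(n,u,v,.008)[:2] for u,v in c[:,0]],np.float32)
        r=cv2.minAreaRect(w*1000); print(n,'blob',st[i],np.round(r[0],1),np.round(r[1],1),round(r[2],1),cv2.boxPoints(r).round().tolist())
E
python3 wedge.py 2
```

```text
t 2.82 tcp [0.4975 0.194  0.0152] yhead 5.2 zax [ 0.002  0.    -1.   ] F [ 0.15 -0.5   0.12] q6 0.07 gap 0.00359509296445679
delta units [ 0.1457 -0.0559 -0.0022] rows>= 1.4971404641815813
twist units 0.0036
top blob [260 206  35  20 532] [541.2 135.1] [38.8 77.6] 8.5 [[516.0, 171.0], [528.0, 94.0], [566.0, 100.0], [555.0, 176.0]]
side blob [336 220  49  30 705] [535.7 157.6] [ 51.  116.2] 10.0 [[500.0, 210.0], [521.0, 96.0], [571.0, 105.0], [551.0, 219.0]]
```

View pics/top2.png

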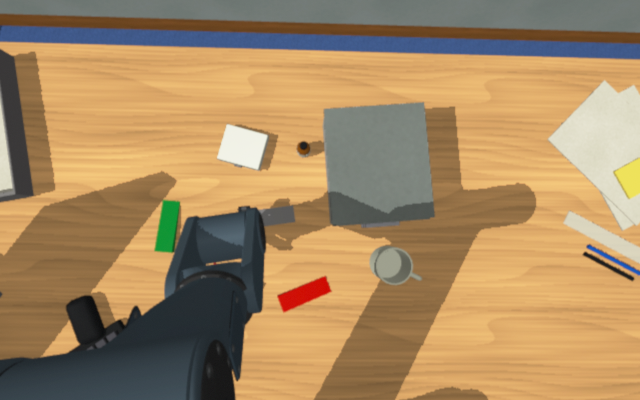

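View pics/side2.png

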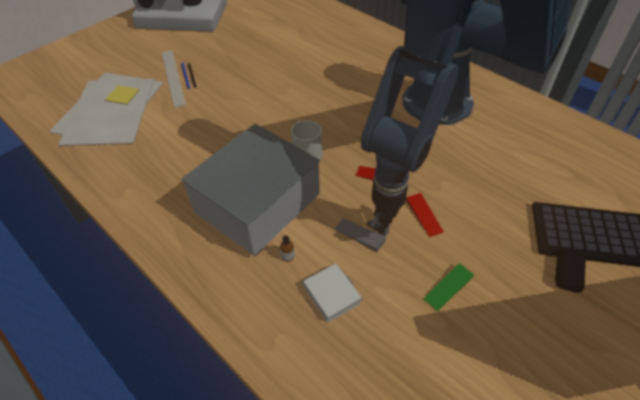

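The wedge is now at about 8.5° with its tip at roughly (547,97) mm. I go round behind the thick end.

{"fn": "move_arm", "kwargs": {"deltas": [[0,-0.06,0,0,0],[0.05,-0.06,0,0,0],[0.14,-0.06,0,0,0],[0.14,-0.06,0,0,0],[0.14,0.03,0,0,0],[0.14,0.094,0,0,0],[0.14,0.094,0,0,0],[0.14,0.094,0,0,0]]}}

```text
t: 3.58
tcp_pos: [0.53, 0.253, 0.0152]
tool_rot: [0.674, 0.738, 0.001, 0.001]
force: [-0.2, -0.2, -0.0]
finger_gap: -0.002
```

```bash
python3 go.py 0.53 0.225 0.016 5.1;python3 wedge.py 3
```

```text
t 3.58 tcp [0.53   0.253  0.0152] yhead 5.19 zax [ 0.002  0.    -1.   ] F [-0.18 -0.24 -0.04] q6 0.16 gap -0.0015867642028523712
delta units [-0.0696 -0.0062 -0.0021] rows>= 0.6706743486605826
twist units 0.0031
top blob [242 206  53  23 847] [537.7 156.1] [ 39.4 120.6] 8.5 [[509.0, 213.0], [527.0, 94.0], [566.0, 99.0], [548.0, 219.0]]
side blob [336 219  49  31 689] [540.  158.4] [ 44.8 116.6] 11.5 [[506.0, 211.0], [530.0, 97.0], [574.0, 106.0], [550.0, 220.0]]
```

View pics/side3.png

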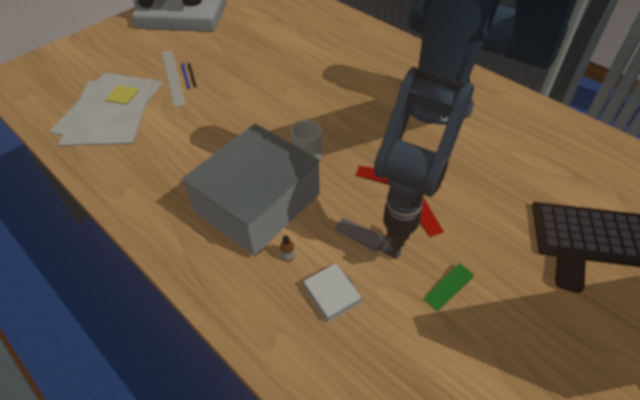

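{"fn": "move_arm", "kwargs": {"deltas": [[-0.025,-0.002,0,0,0],[-0.05,-0.004,0,0,0],[-0.07,-0.005,0,0,0],[-0.09,-0.006,0,0,0],[-0.11,-0.008,0,0,0],[-0.13,-0.01,0,0,0],[-0.15,-0.012,0,0,0],[-0.16,-0.012,0,0,0]]}}

```text
t: 4.35
tcp_pos: [0.5294, 0.1876, 0.0151]
tool_rot: [0.675, 0.738, -0.0, -0.0]
force: [-0.3, 0.6, 0.4]
finger_gap: 0.001
```

```bash
python3 go.py 0.53 0.13 0.016 5.1;python3 wedge.py 4
```

```text
t 4.35 tcp [0.5294 0.1876 0.0151] yhead 5.15 zax [-0. -0. -1.] F [-0.27  0.58  0.41] q6 0.05 gap 0.0007775627477229553
delta units [-0.1435 -0.0114 -0.0021] rows>= 1.3810861959953997
twist units 0.0018
top blob [269 206  41  21 648] [540.5 106.4] [38.8 95.1] 8.0 [[515.0, 151.0], [528.0, 57.0], [566.0, 62.0], [553.0, 156.0]]
side blob [325 212  40  29 488] [540.6 119.3] [ 43.3 113.9] 9.9 [[509.0, 172.0], [529.0, 59.0], [572.0, 67.0], [552.0, 179.0]]
```

View pics/top4.png

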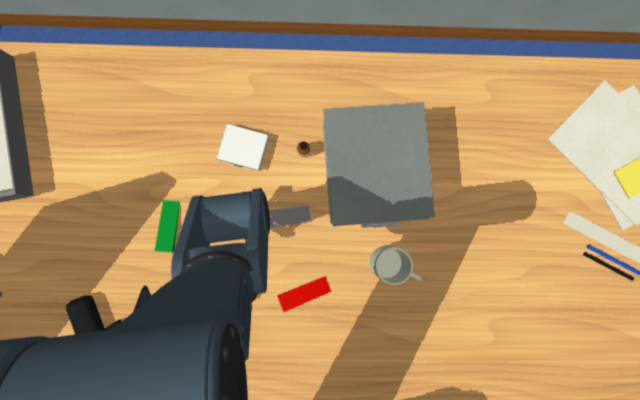

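{"fn": "move_arm", "kwargs": {"deltas": [[0,0,0,0.06,0],[-0.01,0,0,0.12,0],[-0.02,-0.001,0,0.12,0],[-0.03,-0.001,0,0.12,0],[-0.04,-0.002,0,0.12,0],[-0.05,-0.002,0,0.12,0],[-0.06,-0.002,0,0.12,0],[-0.062,-0.002,0,0.12,0]]}}

```text
t: 5.12
tcp_pos: [0.5311, 0.1634, 0.0151]
tool_rot: [0.696, 0.718, -0.0, 0.0]
force: [-0.6, -0.7, 0.5]
finger_gap: 0.001
```

```bash
python3 go.py 0.53 0.13 0.016 5.1;python3 wedge.py 5
```

```text
t 5.12 tcp [0.5311 0.1634 0.0151] yhead 1.74 zax [-0. -0. -1.] F [-0.62 -0.68  0.54] q6 0.07 gap 0.0012762967540266659
delta units [-0.0833 -0.0052 -0.0022] rows>= 0.8007280714988636
twist units -0.1172
top blob [284 206  37  20 593] [541.4  77.8] [38.7 85.9] 7.0 [[517.0, 118.0], [527.0, 33.0], [566.0, 38.0], [555.0, 123.0]]
side blob [318 206  39  30 451] [540.8  96.3] [ 43.7 114. ] 8.7 [[511.0, 149.0], [528.0, 37.0], [571.0, 43.0], [554.0, 156.0]]
```

View pics/side5.png

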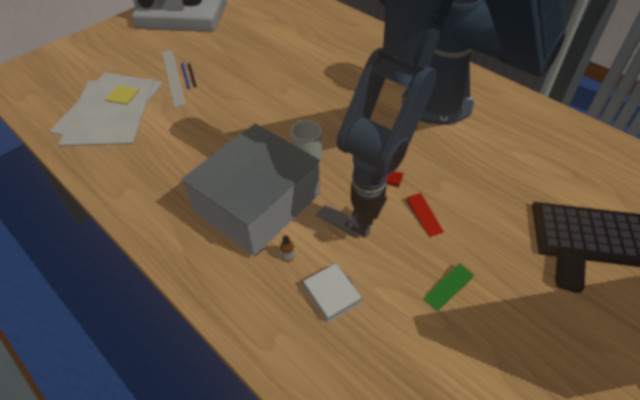

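{"fn": "move_arm", "kwargs": {"deltas": [[-0.005,0,0,0,0],[-0.01,0,0,0,0],[-0.015,0,0,0,0],[-0.02,0,0,0,0],[-0.03,0,0,0,0],[-0.04,0,0,0,0],[-0.05,0.001,0,0,0],[-0.05,0.001,0,0,0]]}}

```text
t: 5.88
tcp_pos: [0.5321, 0.1433, 0.0151]
tool_rot: [0.696, 0.718, -0.0, 0.0]
force: [-0.2, 0.6, -0.2]
finger_gap: 0.005
```

```bash
python3 go.py 0.53 0.13 0.016 5.1;python3 wedge.py 6
```

```text
t 5.88 tcp [0.5321 0.1433 0.0151] yhead 1.73 zax [-0. -0. -1.] F [-0.2   0.6  -0.22] q6 0.03 gap 0.004641999390058458
delta units [-0.033  -0.0063 -0.0023] rows>= 0.32256243943486496
twist units -0.1177
top blob [296 207  30  19 492] [541.5  56.4] [38.6 71.9] 6.1 [[519.0, 90.0], [526.0, 19.0], [565.0, 23.0], [557.0, 94.0]]
side blob [312 203  38  28 418] [540.7  76.6] [ 44.5 110.1] 8.0 [[511.0, 128.0], [526.0, 19.0], [570.0, 25.0], [555.0, 134.0]]
```

View pics/top6.png

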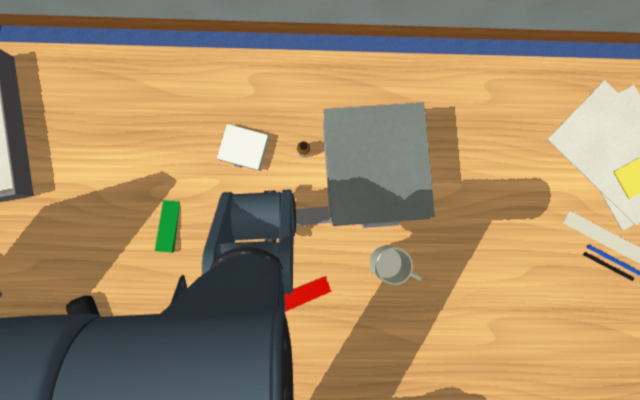

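{"fn": "move_arm", "kwargs": {"deltas": [[0,0,0,-0.1,0],[-0.005,0,0,-0.1,0],[-0.01,0,0,-0.1,0],[-0.017,0,0,-0.1,0],[-0.024,0.001,0,-0.1,0],[-0.031,0.001,0,-0.1,0],[-0.04,0.002,0,-0.1,0],[-0.04,0.002,0,-0.1,0]]}}

```text
t: 6.65
tcp_pos: [0.5334, 0.1274, 0.0151]
tool_rot: [0.678, 0.735, -0.0, 0.0]
force: [0.0, 0.1, 0.2]
finger_gap: 0.002
```

```bash
python3 go.py 0.5325 0.12 0.016 5.1
```

```text
t 6.65 tcp [0.5334 0.1274 0.0151] yhead 4.59 zax [ 0. -0. -1.] F [0.02 0.11 0.24] q6 -0.05 gap 0.0023123454587524886
delta units [-0.0183 -0.0038 -0.0022] rows>= 0.1805748268840243
twist units -0.0177
```

{"fn": "move_arm", "kwargs": {"deltas": [[-0.002,0,0,0,0],[-0.004,0,0,0,0],[-0.006,0,0,0,0],[-0.008,0,0,0,0],[-0.01,0,0,0,0],[-0.012,0,0,0,0],[-0.014,0,0,0,0],[-0.015,0,0,0,0]]}}

```text
t: 7.32
tcp_pos: [0.5337, 0.1221, 0.0151]
tool_rot: [0.678, 0.735, -0.0, -0.0]
force: [0.3, 0.5, 0.3]
finger_gap: -0.002
```

{"fn": "move_arm", "kwargs": {"deltas": [[-0.001,0,0,0,0],[-0.002,0,0,0,0],[-0.003,0,0,0,0],[-0.004,0,0,0,0],[-0.005,0,0,0,0],[-0.006,0,0,0,0],[-0.007,0,0,0,0],[-0.008,0,0,0,0]]}}

```text
t: 7.98
tcp_pos: [0.534, 0.119, 0.0151]
tool_rot: [0.678, 0.735, 0.0, 0.0]
force: [-0.1, 0.7, 1.2]
finger_gap: 0.002
```

{"fn": "move_arm", "kwargs": {"deltas": [[-0.001,0,0,0,0],[-0.002,0,0,0,0],[-0.003,0,0,0,0],[-0.004,0,0,0,0],[-0.005,0,0,0,0],[-0.006,0,0,0,0],[-0.007,0,0,0,0],[-0.008,0,0,0,0]]}}

```text
t: 8.65
tcp_pos: [0.5342, 0.1158, 0.0151]
tool_rot: [0.678, 0.735, -0.0, -0.0]
force: [0.1, 0.2, -1.1]
finger_gap: 0.001
```

{"fn": "move_arm", "kwargs": {"deltas": [[-0.001,0,0,0,0],[-0.002,0,0,0,0],[-0.003,0,0,0,0],[-0.004,0,0,0,0],[-0.005,0,0,0,0],[-0.006,0,0,0,0],[-0.007,0,0,0,0],[-0.008,0,0,0,0]]}}

```text
t: 9.32
tcp_pos: [0.5345, 0.1126, 0.0151]
tool_rot: [0.678, 0.735, 0.0, 0.0]
force: [-1.2, 0.4, 0.4]
finger_gap: -0.001
```

```bash
python3 go.py; python3 wedge.py 7
```

```text
t 9.32 tcp [0.5345 0.1126 0.0151] yhead 4.64 zax [ 0. -0. -1.] F [-1.24  0.36  0.38] q6 -0.08 gap -0.0007762731682024165
top blob [315 208  11  17 181] [541.4  34. ] [37.7 23.6] 0.8 [[522.0, 46.0], [523.0, 22.0], [560.0, 22.0], [560.0, 46.0]]
side blob [313 201  28  24 265] [540.1  61.4] [43.3 82.8] 5.6 [[515.0, 100.0], [523.0, 18.0], [566.0, 22.0], [558.0, 105.0]]
```

View pics/side7.png

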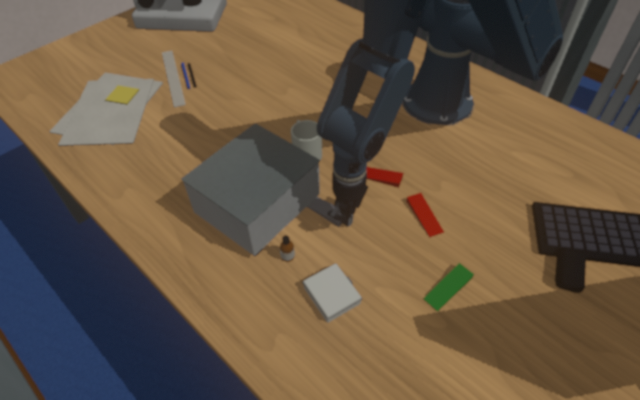

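The wedge is going in square under the corner at (315,207) in the side view, and there is no resistance yet. I continue in small steps.

{"fn": "move_arm", "kwargs": {"deltas": [[-0.001,0,0,0,0],[-0.002,0,0,0,0],[-0.003,0,0,0,0],[-0.004,0,0,0,0],[-0.005,0,0,0,0],[-0.006,0,0,0,0],[-0.006,0,0,0,0],[-0.006,0,0,0,0]]}}

```text
t: 10.08
tcp_pos: [0.5347, 0.1102, 0.0151]
tool_rot: [0.678, 0.735, -0.0, 0.0]
force: [-0.5, 0.1, 0.2]
finger_gap: 0.005
```

```bash
python3 go.py
```

```text
t 10.08 tcp [0.5347 0.1102 0.0151] yhead 4.64 zax [-0. -0. -1.] F [-0.52  0.09  0.21] q6 -0.08 gap 0.0047278845468730745
```

{"fn": "move_arm", "kwargs": {"deltas": [[-0.001,0,0,0,0],[-0.002,0,0,0,0],[-0.003,0,0,0,0],[-0.004,0,0,0,0],[-0.005,0,0,0,0],[-0.006,0,0,0,0],[-0.006,0,0,0,0],[-0.006,0,0,0,0]]}}

```text
t: 10.75
tcp_pos: [0.5349, 0.1078, 0.0151]
tool_rot: [0.678, 0.735, -0.0, 0.0]
force: [-0.4, 0.7, -0.2]
finger_gap: 0.002
```

```bash
python3 go.py
```

```text
t 10.75 tcp [0.5349 0.1078 0.0151] yhead 4.64 zax [-0. -0. -1.] F [-0.4   0.69 -0.24] q6 -0.09 gap 0.0021206677114911613
```

{"fn": "move_arm", "kwargs": {"deltas": [[-0.001,0,0,0,0],[-0.002,0,0,0,0],[-0.003,0,0,0,0],[-0.004,0,0,0,0],[-0.005,0,0,0,0],[-0.005,0,0,0,0],[-0.005,0,0,0,0],[-0.005,0,0,0,0]]}}

```text
t: 11.42
tcp_pos: [0.5351, 0.1058, 0.0151]
tool_rot: [0.678, 0.735, -0.0, 0.0]
force: [0.4, 0.9, -0.2]
finger_gap: -0.003
```

```bash
python3 go.py
```

```text
t 11.42 tcp [0.5351 0.1058 0.0151] yhead 4.64 zax [ 0. -0. -1.] F [ 0.41  0.86 -0.23] q6 -0.09 gap -0.0028022442859662045
```

{"fn": "move_arm", "kwargs": {"deltas": [[-0.001,0,0,0,0],[-0.002,0,0,0,0],[-0.003,0,0,0,0],[-0.004,0,0,0,0],[-0.005,0,0,0,0],[-0.005,0,0,0,0],[-0.005,0,0,0,0],[-0.005,0,0,0,0]]}}

```text
t: 12.08
tcp_pos: [0.5353, 0.1038, 0.0151]
tool_rot: [0.678, 0.735, 0.0, 0.0]
force: [0.2, 0.6, 0.0]
finger_gap: 0.0
```

```bash
python3 go.py
```

```text
t 12.08 tcp [0.5353 0.1038 0.0151] yhead 4.65 zax [ 0. -0. -1.] F [0.19 0.61 0.01] q6 -0.09 gap 0.00040491852945196435
```

{"fn": "move_arm", "kwargs": {"deltas": [[-0.001,0,0,0,0],[-0.002,0,0,0,0],[-0.003,0,0,0,0],[-0.004,0,0,0,0],[-0.005,0,0,0,0],[-0.005,0,0,0,0],[-0.005,0,0,0,0],[-0.005,0,0,0,0]]}}

```text
t: 12.75
tcp_pos: [0.5354, 0.1018, 0.0151]
tool_rot: [0.678, 0.735, -0.0, 0.0]
force: [-0.4, 0.1, -0.7]
finger_gap: 0.002
```

```bash
python3 go.py
```

```text
t 12.75 tcp [0.5354 0.1018 0.0151] yhead 4.64 zax [ 0. -0. -1.] F [-0.36  0.08 -0.75] q6 -0.1 gap 0.0018277783308418883
```

{"fn": "move_arm", "kwargs": {"deltas": [[-0.001,0,0,0,0],[-0.002,0,0,0,0],[-0.003,0,0,0,0],[-0.004,0,0,0,0],[-0.005,0,0,0,0],[-0.005,0,0,0,0],[-0.005,0,0,0,0],[-0.005,0,0,0,0]]}}

```text
t: 13.42
tcp_pos: [0.5356, 0.0998, 0.0151]
tool_rot: [0.678, 0.735, -0.0, 0.0]
force: [0.4, -0.7, -0.5]
finger_gap: -0.002
```

```bash
python3 go.py
```

```text
t 13.42 tcp [0.5356 0.0998 0.0151] yhead 4.64 zax [ 0. -0. -1.] F [ 0.38 -0.65 -0.45] q6 -0.1 gap -0.002399553659030085
```

{"fn": "move_arm", "kwargs": {"deltas": [[-0.001,0,0,0,0],[-0.002,0,0,0,0],[-0.003,0,0,0,0],[-0.004,0,0,0,0],[-0.005,0,0,0,0],[-0.005,0,0,0,0],[-0.005,0,0,0,0],[-0.005,0,0,0,0]]}}

```text
t: 14.08
tcp_pos: [0.5356, 0.0982, 0.0151]
tool_rot: [0.678, 0.735, 0.0, -0.0]
force: [-0.2, 4.4, -0.5]
finger_gap: -0.001
```

```bash
python3 go.py; python3 wedge.py 8
```

```text
t 14.08 tcp [0.5356 0.0982 0.0151] yhead 4.64 zax [-0.  0. -1.] F [-0.17  4.45 -0.47] q6 -0.11 gap -0.0008525309571008205
side blob [313 200  24  22 192] [540.7  54.9] [43.2 69.7] 5.6 [[516.0, 87.0], [523.0, 18.0], [566.0, 22.0], [559.0, 92.0]]
```

View pics/side8.png

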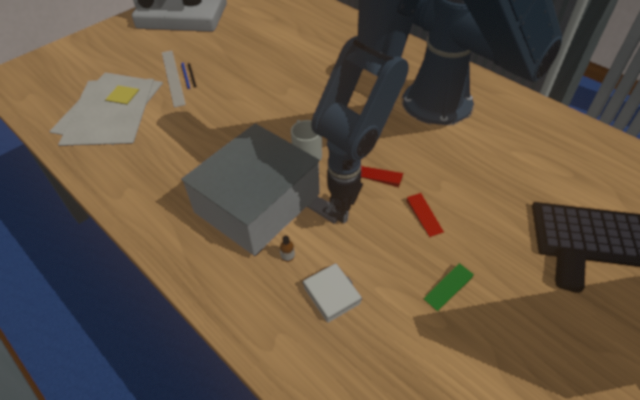

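Force rose to 4.4 N, so the wedge is snug, and the side view shows the cabinet in place with the wedge under its corner. I back off and go above the corner to press.

{"fn": "move_arm", "kwargs": {"deltas": [[0.05,0,0,0,0],[0.1,0,0,0,0],[0.1,0,-0.1,0,0],[0.1,0,-0.2,0,0],[0.1,0,-0.3,0,0],[0.1,0,-0.4,0,0],[0.1,0,-0.45,0,0],[0.1,0,-0.45,0,0]]}}

```text
t: 14.85
tcp_pos: [0.5361, 0.1372, 0.2006]
tool_rot: [0.678, 0.735, 0.004, 0.005]
force: [0.8, 0.3, -0.6]
finger_gap: 0.004
```

```bash
cat > cab.py <<'E'
from meas import *
import sys
tag=sys.argv[1]
for n in ['top','side']:
    snap(n,n+tag); im,d,P=pts(n,n+tag)
    m=(abs(P[:,:,2]-.144)<.012)&(d>0)&(P[:,:,0]>.3)&(P[:,:,1]<.08)&(P[:,:,1]>-.3)
    m=m.astype(np.uint8); k,l,st,ce=cv2.connectedComponentsWithStats(m); i=1+np.argmax(st[1:,4])
    c=max(cv2.findContours((l==i).astype(np.uint8),0,2)[0],key=cv2.contourArea)
    w=np.array([ray(n,u,v,.144)[:2] for u,v in c[:,0]],np.float32)
    r=cv2.minAreaRect(w*1000); print(n,np.round(r[0],1),np.round(r[1],1),round(r[2],2))
    q=P[cv2.erode((l==i).astype(np.uint8),np.ones((9,9)))>0]
    A=np.c_[q[:,:2]-[.6467,-.0795],np.ones(len(q))]; c=np.linalg.lstsq(A,q[:,2],rcond=None)[0]; print('  tilt deg x,y',np.degrees(c[:2]).round(2),'z',c[2].round(4))
E
python3 go.py 0.545 -0.009 0.17; python3 cab.py 9; python3 wedge.py 9b
```

```text
t 14.85 tcp [0.5361 0.1372 0.2006] yhead 4.66 zax [ 0.012 -0.001 -1.   ] F [ 0.84  0.26 -0.61] q6 -0.03 gap 0.004382684240924265
delta units [-0.366  -0.0085  0.077 ] rows>= 3.5882328132705377
top [646.9 -79.6] [242.1 209.4] 5.1
  tilt deg x,y [-0.03  0.  ] z 0.1433
side [653.  -76.8] [243.6 215.2] 5.15
  tilt deg x,y [0.03 0.05] z 0.1432
top blob [297 208  30  18 482] [539.9  54. ] [40.  68.4] 1.0 [[519.0, 88.0], [521.0, 19.0], [561.0, 20.0], [559.0, 89.0]]
side blob [313 200  30  21 386] [539.8  54. ] [44.6 72.3] 6.3 [[514.0, 88.0], [522.0, 16.0], [566.0, 21.0], [558.0, 92.0]]
```

View pics/top9.png

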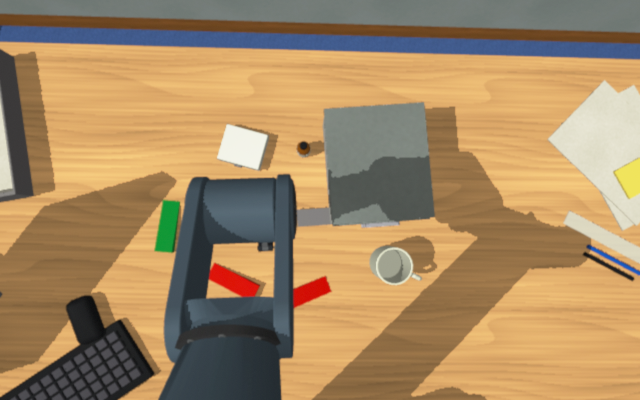

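The cabinet has not moved and is level (tilt within 0.1°). The wedge is under the front-left corner at (313,217). Now I go over the corner.

{"fn": "move_arm", "kwargs": {"deltas": [[-0.09,0,0,0,0],[-0.18,-0.003,0,0,0],[-0.27,-0.006,0,0,0],[-0.366,-0.008,0,0,0],[-0.366,-0.008,0.03,0,0],[-0.366,-0.008,0.06,0,0],[-0.366,-0.008,0.08,0,0],[-0.366,-0.008,0.08,0,0]]}}

```text
t: 15.72
tcp_pos: [0.5388, -0.0083, 0.1598]
tool_rot: [0.678, 0.735, -0.002, -0.003]
force: [0.1, -0.3, 0.8]
finger_gap: 0.001
```

```bash
python3 go.py 0.545 -0.009 0.155
```

```text
t 15.72 tcp [ 0.5388 -0.0083  0.1598] yhead 4.61 zax [-0.007  0.001 -1.   ] F [ 0.08 -0.34  0.84] q6 -0.3 gap 0.0005193265311061109
delta units [-0.0029  0.0154  0.0119] rows>= 0.18888616196390948
```

{"fn": "move_arm", "kwargs": {"deltas": [[-0.001,0.015,0.002,0,0],[-0.001,0.015,0.004,0,0],[-0.001,0.015,0.006,0,0],[-0.001,0.015,0.008,0,0],[-0.001,0.015,0.01,0,0],[-0.001,0.015,0.012,0,0],[-0.001,0.015,0.013,0,0],[-0.001,0.015,0.013,0,0]]}}

```text
t: 16.38
tcp_pos: [0.5471, -0.0083, 0.158]
tool_rot: [0.678, 0.735, 0.0, 0.0]
force: [0.9, -0.4, 0.3]
finger_gap: -0.002
```

```bash
python3 go.py
```

```text
t 16.38 tcp [ 0.5471 -0.0083  0.158 ] yhead 4.65 zax [ 0. -0. -1.] F [ 0.9  -0.4   0.31] q6 -0.3 gap -0.0015959338418158333
```

{"fn": "move_arm", "kwargs": {"deltas": [[0,0,0.002,0,0],[0,0,0.004,0,0],[0,0,0.006,0,0],[0,0,0.007,0,0],[0,0,0.008,0,0],[0,0,0.008,0,0],[0,0,0.008,0,0],[0,0,0.008,0,0]]}}

```text
t: 17.05
tcp_pos: [0.5471, -0.0084, 0.1551]
tool_rot: [0.678, 0.735, -0.0, 0.0]
force: [-1.6, -0.3, 4.9]
finger_gap: -0.002
```

```bash
python3 go.py
```

```text
t 17.05 tcp [ 0.5471 -0.0084  0.1551] yhead 4.64 zax [ 0. -0. -1.] F [-1.6  -0.27  4.89] q6 -0.3 gap -0.0021015710778282135
```

{"fn": "move_arm", "kwargs": {"deltas": [[0,0,0.001,0,0],[0,0,0.002,0,0],[0,0,0.002,0,0],[0,0,0.002,0,0],[0,0,0.002,0,0],[0,0,0.002,0,0],[0,0,0.002,0,0],[0,0,0.002,0,0]]}}

```text
t: 17.72
tcp_pos: [0.547, -0.0083, 0.155]
tool_rot: [0.678, 0.735, 0.0, 0.0]
force: [-3.1, 0.6, 10.3]
finger_gap: 0.002
```

```bash
python3 go.py
```

```text
t 17.72 tcp [ 0.547  -0.0083  0.155 ] yhead 4.65 zax [ 0. -0. -1.] F [-3.05  0.59 10.28] q6 -0.3 gap 0.002017708767761306
```

{"fn": "move_arm", "kwargs": {"deltas": [[0,0,0.0005,0,0],[0,0,0.0005,0,0],[0,0,0.0005,0,0],[0,0,0.0005,0,0],[0,0,0.0005,0,0],[0,0,0.0005,0,0],[0,0,0.0005,0,0],[0,0,0.0005,0,0]]}}

```text
t: 18.38
tcp_pos: [0.547, -0.0083, 0.1549]
tool_rot: [0.678, 0.735, 0.0, 0.0]
force: [-3.6, 0.8, 11.1]
finger_gap: -0.004
```

```bash
python3 go.py; python3 cab.py 10
```

```text
t 18.38 tcp [ 0.547  -0.0083  0.1549] yhead 4.65 zax [ 0. -0. -1.] F [-3.59  0.82 11.05] q6 -0.3 gap -0.0036667248381256697
top [646.9 -79.5] [241.9 209.5] 5.09
  tilt deg x,y [0.05 0.02] z 0.1433
side [652.8 -76.9] [243.1 214.7] 5.08
  tilt deg x,y [0.03 0.06] z 0.1432
```

View pics/side10.png

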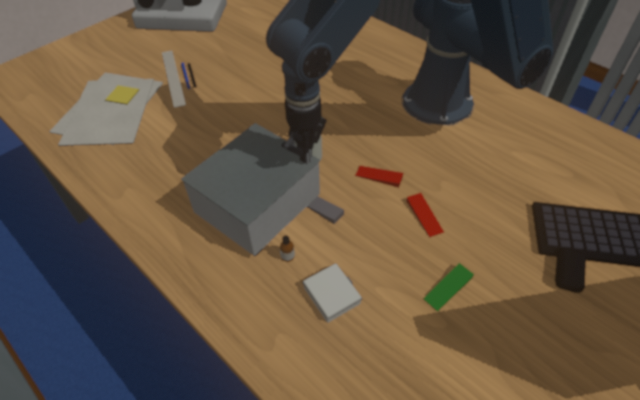

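Pressed with 11 N, the fingertip stayed at 155 mm (0.2 mm change) and the top stayed level, so there is no dip. I lift clear.

{"fn": "move_arm", "kwargs": {"deltas": [[0,0,-0.02,0,0],[0,0,-0.08,0,0],[0,0,-0.16,0,0],[0,0,-0.25,0,0],[0.08,0,-0.3,0,0],[0.18,0,-0.3,0,0],[0.28,0,-0.3,0,0],[0.38,0,-0.3,0,0]]}}

```text
t: 19.15
tcp_pos: [0.535, 0.1444, 0.2745]
tool_rot: [0.678, 0.735, 0.001, 0.001]
force: [1.2, 0.1, 0.8]
finger_gap: -0.006
```

{"fn": "move_arm", "kwargs": {"deltas": [[0.1,-0.05,0,0,0],[0.2,-0.1,0,0,0],[0.25,-0.1,0,0,0],[0.25,-0.1,0,0,0],[0.25,-0.1,0,0,0],[0.25,-0.1,0,0,0],[0.25,-0.1,0,0,0],[0.25,-0.1,0,0,0]]}}

```text
t: 19.82
tcp_pos: [0.4876, 0.2383, 0.2736]
tool_rot: [0.679, 0.734, -0.0, 0.0]
force: [-0.1, -0.1, 0.3]
finger_gap: -0.001
```

```bash
python3 go.py; python3 cab.py 11; python3 wedge.py 12
```

```text
t 19.82 tcp [0.4876 0.2383 0.2736] yhead 4.52 zax [ 0. -0. -1.] F [-0.15 -0.06  0.32] q6 0.17 gap -0.0009019586967993963
top [646.8 -79.6] [242.3 209.4] 5.1
  tilt deg x,y [-0.    0.01] z 0.1433
side [652.7 -77. ] [243.2 214.6] 5.08
  tilt deg x,y [0.04 0.1 ] z 0.1432
top blob [297 208  30  18 464] [539.3  53.5] [38.9 68.5] 3.6 [[518.0, 86.0], [522.0, 18.0], [561.0, 20.0], [557.0, 89.0]]
side blob [313 200  30  22 386] [539.6  55. ] [44.6 70.3] 6.2 [[514.0, 88.0], [521.0, 18.0], [566.0, 23.0], [558.0, 92.0]]
```

View pics/top11.png

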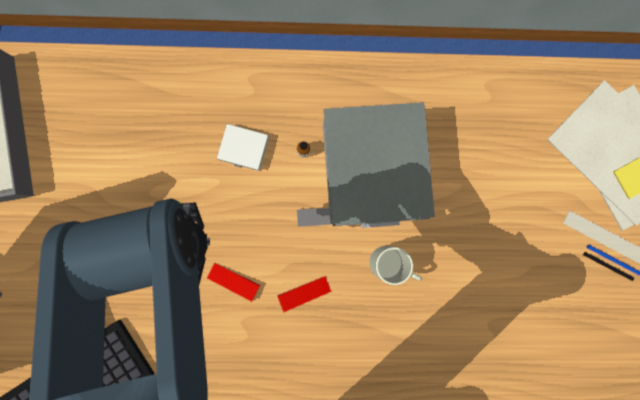

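The hand is clear. The wedge is still under the corner at (313,216), and the cabinet, mug, bottle and slide box are where they were.

```bash
python3 -c "
from station import manip
print(manip.sign_off())"
```

```text
the job is handed in; nothing more can be done
None
```

The wedge is snug under the short front-left foot, the cabinet no longer dips there, and I handed the job in at about 20 s of the 48 s allowed.

- **Pushing:** With the shut fingers I turned the grey wedge square to the cabinet and pushed it under the foot, thin end first. I stopped when the resistance jumped from about 0.5 N to 4.4 N.
- **Firm press:** I pressed above that foot with 10–11 N for over half a second. The fingertip sank only about 0.2 mm, so the wedge needed no second push.
- **Last checks, hand clear:** The cabinet is within 0.5 mm of where it started and within about 0.1° of level. The wedge has not moved since it was set. In the last top picture the mug, bottle and slide box are where they were.

Three measurements were less certain:
- **Cabinet position:** the side camera put it about 6 mm farther back and 3 mm farther left than the top camera. I used the top camera, whose outline matched the given size better.
- **Wedge angle:** the last readings were 3.6° (top) and 6.2° (side), against 5.1° for the cabinet.
- **Sideways force:** the press also showed about 3.6 N sideways, but nothing moved.

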